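# Start the cocked star knob on the pegboard foot and tighten it

### The job

The red star knob that clamps the birch pegboard foot has only been set on top of its stud and sits there unstarted. Gently turn it backwards (anticlockwise seen from above) under light downward pressure until it clicks down into the start of the thread, then turn it forwards (clockwise) until it is fully home with the sprung washer pressed down, and let go. Never force the thread, whether pushing or turning, and leave the other things where they are.

Things in the scene. Friction and masses are not known exactly. Their poses are not given: they have to be found in the camera images.
- knob_center (a point): Centre of the grip of the red plastic star knob (90 g): on its axis, 25 mm above its underside; z points up out of its top. Six lobes, each 14 mm wide with a flat end 28 mm from the axis, at 0, 60, 120.. degrees from x, from 14 to 36 mm above the underside: two opposite lobes make a 56 mm wide grasp from above. It starts upright on the stud.
- knob: The same knob; origin at the centre of its underside. 36 mm high, black skirt 44 mm wide below the lobes. An 18.4 mm bore goes right through, 37 mm wide in the lowest 18 mm, where three steel thread ridges sit, 80 degrees each with 40 degree gaps. A wall at each ridge's upper end stops turning back beyond the gap, and forwards while still riding on the lugs.
- board: Birch pegboard foot, 160 x 260 x 18 mm (x, y, z), fixed; origin under its centre. It carries the stud (at x -20, y -50 mm), its lugs and washer, and at y = 105 mm three chrome pegs, tops 54 mm above the worktop, with copper spoons. More than 40 N between knob and stud, lugs or washer (some 0.25 N m against a stop; the lugs yield 4 N m per rad) damages the thread.
- stud_foot (a point): On the stud's axis at the board's top face, 18 mm above the worktop; z up. Stud 14 mm thick. Height of knob_center above this point: 40.6 mm while the knob rides on the lugs, as at the start, about 32.5 mm clicked down and loose on the washer, about 30 mm turned fully home, where the thread holds the washer pressed down.
- stud_tip (a point): Tip of the stud on its axis, 46 mm above stud_foot (64 mm above the worktop), with an 12 mm long cone down from 5 mm to 14 mm diameter. It stands in the knob's bore, 2 mm clear all round, so the knob can shift that much sideways.
- lug_level (a point): On the stud's axis, 18 mm above stud_foot, mid-height of three steel lugs under the knob, 4 mm wide and thick, reaching 16 mm from the axis, 120 degrees apart; their direction varies and is not measured. Between 5 and 70 degrees backwards bring the drop of 8 mm, which is possible only over a play of about 18 degrees. Then 60 degrees forwards bring it home; the hard stop comes after 65 to 85.
- washer_top (a point): On the stud's axis, 8 mm above stud_foot: top of the unloaded brass washer round the stud, 51 mm wide, on a spring of 1.5 N/mm; it can sink 6 mm. Pressed down with the knob it makes the forward turn easy.
- ramekin: Glass ramekin, 80 mm wide, 45 mm high; origin under its centre. Leave alone.
- timer: Yellow plastic timer with a white dial, 68 mm wide, 40 mm high; origin under its centre. Leave alone.
- creamer: White ceramic creamer with a handle, 64 mm wide, 80 mm high; origin under its centre. Leave alone.
- salt_jar: Glass salt jar with a steel cap, 52 mm wide, 85 mm high; origin under its centre. Leave alone.
- spice_jar: Amber spice jar, 48 mm wide, 90 mm high; origin under its centre. Leave alone.
- spatula: Spatula, 240 mm long, lying flat; origin under its middle. Leave alone.

How it is judged:
By the outcome, as a careful person would: the job done as asked, in the order asked, and still so for the second after the job is handed in, with the robot touching nothing.
It also fails if it takes over 51 s, if anything falls off the work surface, if the arm or the gripper's body presses on something with over 40 N, if the wrist force passes 120 N, or if a joint passes its speed limit or range.

### The arm

A 7-joint arm with a two-finger parallel gripper is mounted at the origin on the work surface. World frame = base frame: x ahead of the robot, y to its left, z up, the work surface at z = 0. Lengths are in m, angles in degrees, forces in N, time in s.
With the tool pointing down it reaches from about 0.4 to 0.875 m from the base axis. Payload 6.5 kg.
Tool frame: the origin (TCP) lies midway between the tips of the shut fingers; the grasp point (between the pads) lies 19 mm behind it (bot.pinch_z is the distance from the TCP to the grasp point, in m); x points along the fingers, z is the direction in which the jaws open and shut, and the axes are right-handed (so a half turn about x gives the same grasp; the last joint's range is limited). The gripper opens to 88 mm and grips with 3 to 60 N. Pads are 18 mm wide; open, the fingers measure 123 mm over their backs; the gripper's body (75 mm by 187 mm) begins 45 mm behind the grasp point.
Start: joints at [-76.444, 30.733, -0.252, 88.115, 0.149, 61.152, -4.079], TCP at [0.194, 0.62, 0.239] pointing down, gripper open.
Joint ranges: [-154.64, 154.64], [-21.42, 123.67], [-72.66, 72.17], [13.99, 137.28], [-74.86, 254.86], [10.95, 109.41], [-158.01, 158.01]. Speed limits (degrees/s): [136.94, 136.94, 180, 180, 180, 180, 180].

### API

Orientations are given as a 3x3 rotation matrix whose columns are the frame's x, y, z axes.
In Python, from bench import bot gives the robot as it stands.
- The arm moves only by the tool move_arm, never from a script. Its argument "plan" is one flat list of numbers, 7 for each row, row after row: the turn, a rotation vector about the tool's x, y, z in rad, then the shift along the tool's x, y, z in cm, then the finger opening in cm, from 0 to 8.81. In form: [ax, ay, az, x, y, z, jaw, ax, ay, az, x, y, z, jaw, ...]. A call has 1 to 20 rows; each row is the pose to reach, as a shift and turn from the pose commanded when the call began, along the tool's axes at that moment; what a row does not reach only later rows make up. A row lasts 1/10 s, in which the tool goes at most 50 mm and 8.59 degrees, less where a joint would pass 70% of its speed; a pose out of reach is approached as far as the arm can. A call with a gripper value outside its range is refused whole. The fingers move at their own pace and stop on an object; "force" is the grip in N (left out, the last holds). Time passes only in rows, so rows that repeat a pose let the fingers close. It gives the time, the measured TCP pose, the force and the opening at its end, in the units of the state.
- bot.get_state(): the state, without advancing time (a new reading comes with each control period).
- bot.grab_frame(name): name is "scene" or "top" or "wrist"; returns the picture (384x512x3 uint8, red, green, blue); there is no depth.
- bot.get_calibration(name): a dict with "fx", "fy", "cx", "cy" (pixels), "origin" and "orientation" of the camera in the world. Camera axes: x right, y down, z forward; pixel columns grow to the right and rows downward; lengths in m; the calibration is good to about 2 mm. A picture is of the moment at which its call begins: read the wrist's pose just before it. get_calibration takes no time and is no camera call; for the wrist camera it gives the pose at the moment of the call.
- bot.finish_job(): hands the job in, once; it reports no verdict.
The state is a dict: "time": time; "joints": joint angles; "joint_velocities": joint speeds; "effort": joint torques, N m; "position": TCP position; "tcp_rot": TCP orientation; "ft_force": force on the tool from outside, world axes, zero at the start; "wrist_torque": the same for the moment, N m; "gripper_width": opening from 0.0 (shut) to 1.0 (fully open).
Only numpy, scipy, OpenCV 4.12 (cv2) and the standard library are available. Lean on these libraries where they do the work, as an engineer would, in place of code of your own. Each camera call takes 0.05 s, during which the arm holds its last target.

## Working session

There is one attempt and no reset: what is moved stays moved. The work goes in short steps, Python scripts to look and compute and a tool call to move; the robot and the scene stay as the last step left them, time stands still between calls to the robot, and variables do not carry over. Pictures are saved under pics/ and viewed, and the job is handed in when it is done.

Besides the shell and the picture viewer there is one more tool, called after "Request:" as name(argument=value, ...) on one line, values as JSON. move_arm: Moves the arm, as the interface text tells. Its arguments: {"type":"object","properties":{"plan":{"type":"array"},"force":{"type":"number"}},"required":["plan"]}

```bash
mkdir -p pics; ls
python3 - <<'E'
from bench import bot
import cv2
print(bot.get_state())
for n in ("scene","top","wrist"):
    c=bot.get_calibration(n); print(n,c)
    im=bot.grab_frame(n); cv2.imwrite(f"pics/{n}0.png",im[:,:,::-1])
E
```

```text
pics
{'time': 0.0, 'joints': array([-76.44531708,  30.7773225 ,  -0.25325633,  88.16827508,
         0.15033186,  61.15013387,  -4.08026879]), 'joint_velocities': array([-0.01410726,  0.07509931,  0.06365571,  0.01926676,  0.05338725,
        0.0377165 , -0.02400446]), 'effort': array([-5.18550969e-04, -5.70981717e+01,  9.90635343e-01, -2.51585716e+01,
       -5.62207494e-02,  1.81672041e-02,  1.34208567e-04]), 'position': array([0.19366727, 0.61986523, 0.2378577 ]), 'tcp_rot': array([[-3.48737812e-04, -9.54529015e-01,  2.98117827e-01],
       [-1.62855005e-03,  2.98117992e-01,  9.54527638e-01],
       [-9.99998613e-01, -1.52619922e-04, -1.65846329e-03]]), 'ft_force': array([ 0.18723663,  0.175441  , -0.33282567]), 'wrist_torque': array([0.02859797, 0.00905975, 0.0349423 ]), 'gripper_width': 0.9986741685438072}
scene {'fx': 355.2110841456204, 'fy': 355.2110841456204, 'cx': 259.06342108761163, 'cy': 192.83920215913204, 'origin': array([ 1.04445114, -0.47277676,  0.80155064]), 'orientation': array([[ 0.70237044,  0.52754918, -0.47787825],
       [ 0.71164348, -0.50583824,  0.48753589],
       [ 0.01547007, -0.68250974, -0.73071276]])}
top {'fx': 360.9168881658361, 'fy': 360.9168881658361, 'cx': 253.08350865344195, 'cy': 195.7166122480472, 'origin': array([0.5006936 , 0.03039701, 1.17444719]), 'orientation': array([[-0.02127836, -0.99802145,  0.0591644 ],
       [-0.99959528,  0.02011967, -0.02011153],
       [ 0.01888137, -0.05956839, -0.99804564]])}
wrist {'fx': 312.9881195020531, 'fy': 312.9881195020531, 'cx': 259.3966946252173, 'cy': 189.10779122837667, 'origin': array([0.12403541, 0.64117761, 0.38332543]), 'orientation': array([[ 0.2975085 ,  0.9167315 ,  0.26663093],
       [ 0.95471853, -0.28534685, -0.0842004 ],
       [-0.00110686,  0.27960783, -0.96011366]])}
```

View pics/scene0.png

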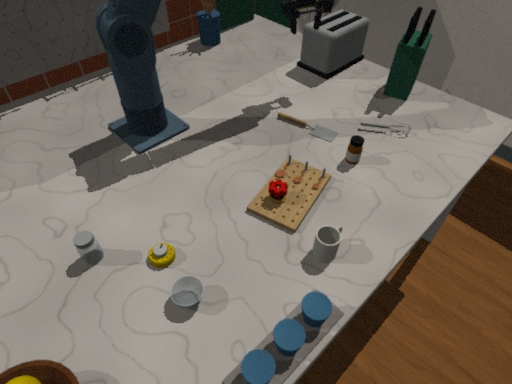

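View pics/top0.png

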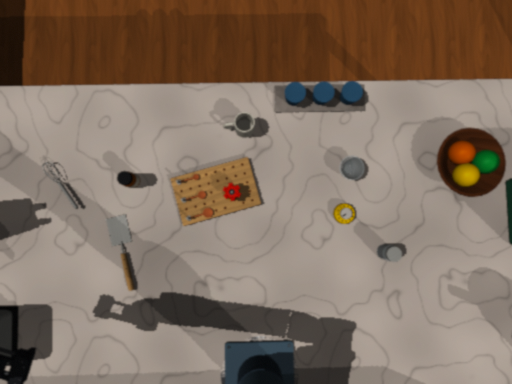

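View pics/wrist0.png

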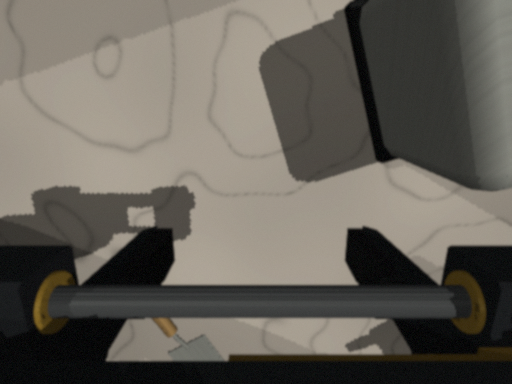

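```bash
cat > h.py <<'E'
from bench import bot
import numpy as np, cv2
def ray(c,u,v,z):
    d=c["orientation"]@np.array([(u-c["cx"])/c["fx"],(v-c["cy"])/c["fy"],1.0])
    o=np.array(c["origin"]); return o+d*(z-o[2])/d[2]
def proj(c,p):
    q=c["orientation"].T@(np.asarray(p)-c["origin"]); return np.array([c["fx"]*q[0]/q[2]+c["cx"],c["fy"]*q[1]/q[2]+c["cy"]])
def red(im):
    im=im.astype(int); return ((im[:,:,0]>90)&(im[:,:,1]<60)&(im[:,:,2]<60)).astype(np.uint8)
E
python3 - <<'E'
from h import *
for n in("top","scene"):
    im=cv2.imread(f"pics/{n}0.png"); c=bot.get_calibration(n)
    m=red(im[:,:,::-1]); k,l,s,ce=cv2.connectedComponentsWithStats(m)
    for i in range(1,k):
        if s[i,4]>15: print(n,s[i],ce[i],ray(c,*ce[i],0.062))
    b=max(range(1,k),key=lambda i:s[i,4]); x,y=ce[b].astype(int)
    a=im[y-50:y+50,x-65:x+65]; cv2.imwrite(f"pics/{n}0z.png",cv2.resize(a,None,fx=6,fy=6,interpolation=cv2.INTER_CUBIC)); print(x-65,y-50)
E
```

```text
top [   24     0   418    85 12686] [266.27037679  33.14551474] [ 1.08290571 -0.0449066   0.062     ]
top [53  0  6 11 29] [55.37931034  4.06896552] [1.18492373 0.61895173 0.062     ]
top [234   0   6  10  24] [235.95833333   4.125     ] [1.17917773 0.04953109 0.062     ]
top [411   0   6   8  23] [413.08695652   2.91304348] [ 1.17764717 -0.52011063  0.062     ]
top [ 440    0   72   79 3730] [473.57453083  38.65656836] [ 1.057125   -0.71024619  0.062     ]
top [496   0   4  10  23] [497.30434783   3.34782609] [ 1.17352876 -0.79470977  0.062     ]
top [502   0  10  33 218] [507.          12.65137615] [ 1.14215558 -0.82451155  0.062     ]
top [348  11   6  12  24] [351.29166667  17.04166667] [ 1.13283134 -0.31839867  0.062     ]
top [278  36   3  26  57] [279.15789474  48.68421053] [ 1.03174879 -0.08460254  0.062     ]
top [187  38   4  25  58] [188.82758621  50.9137931 ] [1.02802585 0.20085268 0.062     ]
top [96 41  4 24 73] [97.67123288 51.82191781] [1.02862764 0.48593623 0.062     ]
top [244  41   7  39 210] [247.4         60.03809524] [0.99617194 0.01679389 0.062     ]
top [ 49  
[... 399 characters left out ...]
0.94953106 0.16764964 0.062     ]
top [276  65   7  16  77] [279.54545455  73.8961039 ] [ 0.9500526  -0.08373662  0.062     ]
top [288  64   6  17  46] [290.30434783  73.89130435] [ 0.94960424 -0.11776677  0.062     ]
top [185  66   8  16  79] [188.41772152  74.59493671] [0.95171636 0.20295317 0.062     ]
top [449 141  27  23 255] [460.57647059 151.65882353] [ 0.69227927 -0.64761612  0.062     ]
top [223 183  18  18 208] [231.53846154 191.48557692] [0.58106196 0.07420946 0.062     ]Traceback (most recent call last):
  File "<stdin>", line 8, in <module>
cv2.error: OpenCV(4.12.0) /io/opencv/modules/imgproc/src/resize.cpp:4208: error: (-215:Assertion failed) !ssize.empty() in function 'resize'
```

Run:
```python
from h import *
im=cv2.imread("pics/top0.png");a=im[145:235,160:280]; cv2.imwrite("pics/top0z.png",cv2.resize(a,None,fx=6,fy=6,interpolation=cv2.INTER_CUBIC))
R=np.array(bot.get_state()["tcp_rot"]);p=bot.get_state()["position"]
c=bot.get_calibration("wrist"); print("cam in tool",R.T@(c["origin"]-p)); print(R.T@c["orientation"])
t=np.array([0.581,0.074,0.30])
print(R.T@(t-p)*100)
```

```text
cam in tool [-0.14538986  0.07282757 -0.00068932]
[[-4.04812759e-04 -2.79470035e-01  9.60154329e-01]
 [ 6.86614898e-04 -9.60154259e-01 -2.79469725e-01]
 [ 9.99999682e-01  5.46123356e-04  5.80570985e-04]]
[ -6.13505663 -53.24556034 -40.57586944]
```

View pics/top0z.png

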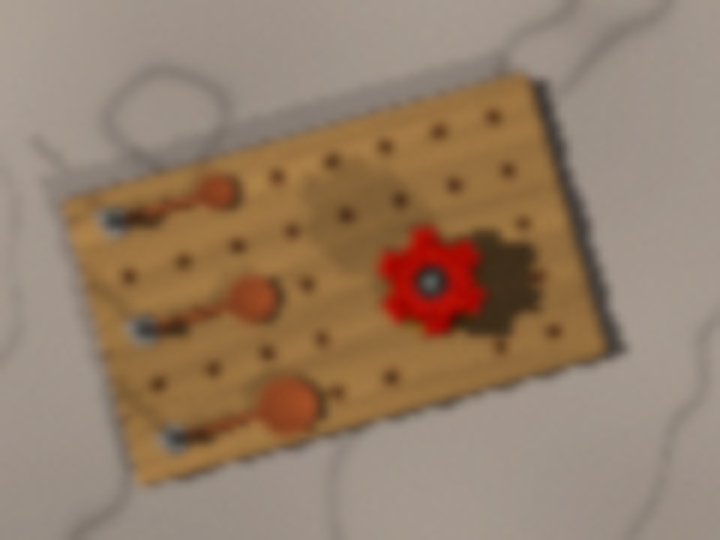

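Request:
move_arm(plan=[0.023, 0, 0, 0.08, -1.06, -0.81, 8.8, 0.069, 0, 0, 0.23, -3.2, -2.44, 8.8, 0.137, 0, 0, 0.46, -6.4, -4.87, 8.8, 0.218, 0, 0, 0.73, -10.1, -7.7, 8.8, 0.298, 0, 0, 1.0, -13.85, -10.55, 8.8, 0.378, 0, 0, 1.27, -17.6, -13.4, 8.8, 0.458, 0, 0, 1.54, -21.3, -16.2, 8.8, 0.538, 0, 0, 1.8, -25.0, -19.1, 8.8, 0.618, 0, 0, 2.1, -28.75, -21.9, 8.8, 0.698, 0, 0, 2.3, -32.5, -24.75, 8.8, 0.779, 0, 0, 2.6, -36.2, -27.6, 8.8, 0.859, 0, 0, 2.9, -39.9, -30.4, 8.8, 0.939, 0, 0, 3.1, -43.7, -33.3, 8.8, 1.008, 0, 0, 3.4, -46.9, -35.7, 8.8, 1.065, 0, 0, 3.6, -49.5, -37.7, 8.8, 1.11, 0, 0, 3.8, -51.65, -39.4, 8.8, 1.145, 0, 0, 3.9, -53.25, -40.6, 8.8, 1.145, 0, 0, 3.9, -53.25, -40.6, 8.8, 1.145, 0, 0, 3.9, -53.25, -40.6, 8.8])

```text
time: 2.05
position: [0.5805, 0.0746, 0.1996]
tcp_rot: [[-0.001, -0.123, 0.992], [0.001, 0.992, 0.123], [-1.0, 0.001, -0.001]]
ft_force: [-1.2, 1.2, -0.3]
gripper_width: 1.005
```

Run:
```python
from h import *
s=bot.get_state(); print(s["time"],s["position"],s["tcp_rot"],s["joints"],s["ft_force"],s["wrist_torque"])
c=bot.get_calibration("wrist"); im=bot.grab_frame("wrist"); cv2.imwrite("pics/w1.png",im[:,:,::-1])
np.save("c1.npy",c,allow_pickle=True)
m=red(im); k,l,st,ce=cv2.connectedComponentsWithStats(m)
for i in range(1,k):
    if st[i,4]>100: print(st[i],ce[i],ray(c,*ce[i],0.0696))
```

```text
2.05 [0.58045143 0.07461873 0.19955293] [[-8.42488968e-04 -1.23096481e-01  9.92394350e-01]
 [ 5.45303613e-04  9.92394498e-01  1.23096962e-01]
 [-9.99999496e-01  6.44864057e-04 -7.68956461e-04]] [-28.83501664  28.35980052  23.10071994 101.37715201 -13.53544375
  53.04039052   7.05392109] [-1.24155451  1.18625645 -0.33033466] [-0.0376612   0.09519092 -0.01289616]
[ 231  148   60   61 2298] [260.29765013 178.62706701] [0.58006636 0.07624225 0.0696    ]
```

View pics/w1.png

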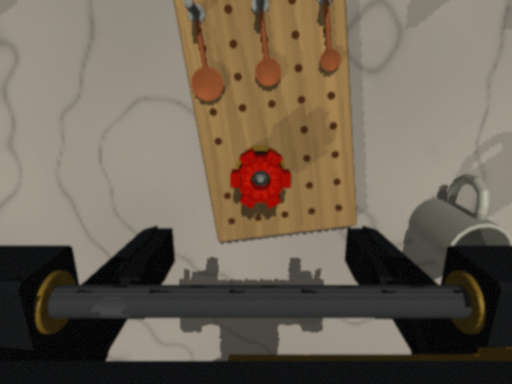

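```bash
cat >> h.py <<'E'
from scipy.optimize import minimize
def starpoly():
    P=[]
    # lobes 14 wide, end at 28; inner meeting radius at +-7 => r0
    for k in range(6):
        a=np.radians(60*k); R=np.array([[np.cos(a),-np.sin(a)],[np.sin(a),np.cos(a)]])
        for q in [(12.2,-7),(28,-7),(28,7),(12.2,7)]: P.append(R@np.array(q)/1000)
    return np.array(P)
S=starpoly()
def render(c,x,y,yaw,zt,shape,ss=4):
    R=np.array([[np.cos(yaw),-np.sin(yaw)],[np.sin(yaw),np.cos(yaw)]]); W=S@R.T+[x,y]
    m=np.zeros((shape[0]*ss,shape[1]*ss),np.uint8)
    pr=lambda p:(proj(c,p)+0.5)*ss*16-8
    for z in np.linspace(zt-0.022,zt,6):
        cv2.fillPoly(m,[np.array([pr([*w,z]) for w in W]).round().astype(np.int32)],255,shift=4)
    cv2.circle(m,tuple(((proj(c,[x,y,zt])+.5)*ss).astype(int)),int(c["fx"]*0.0092/ (c["origin"][2]-zt)*ss),0,-1)
    return cv2.resize(m,(shape[1],shape[0]),interpolation=cv2.INTER_AREA)/255.
def fit(im,c,x,y,yaw,zt):
    im=im.astype(float); r=np.clip((im[:,:,0]-im[:,:,1]-40)/80,0,1)
    u,v=proj(c,[x,y,zt]).astype(int); h=60
    u0,v0=max(u-h,0),max(v-h,0)
    cc=dict(c); cc["cx"]=c["cx"]-u0; cc["cy"]=c["cy"]-v0
    r=r[v0:v+h,u0:u+h]
    f=lambda p:((render(cc,x+p[0]/1000,y+p[1]/1000,yaw+p[2]/20,zt,r.shape)-r)**2).mean()
    best=min((minimize(f,[0,0,a],method="Nelder-Mead",options=dict(initial_simplex=np.array([[0,0,a],[2,0,a],[0,2,a],[0,0,a+1.5]]))) for a in(-4,0,4)),key=lambda q:q.fun)
    p=best.x; return x+p[0]/1000,y+p[1]/1000,np.degrees(yaw+p[2]/20),best.fun
E
python3 - <<'E'
from h import *
c=np.load("c1.npy",allow_pickle=True).item(); im=cv2.imread("pics/w1.png")[:,:,::-1]
print(fit(im,c,.580,.076,np.radians(7),.0696))
c=bot.get_calibration("top"); im=cv2.imread("pics/top0.png")[:,:,::-1]
print(fit(im,c,.580,.075,np.radians(7),.0696))
E
```

```text
(np.float64(0.5801869664037916), np.float64(0.0743399344419665), np.float64(6.814768955892237), np.float64(0.01791592929085101))
(np.float64(0.5810368572322734), np.float64(0.07479943986393134), np.float64(6.152079501608524), np.float64(0.002371044515130398))
```

Request:
move_arm(plan=[0.006, 0, 0, 1, 0, 0, 8.8, 0.006, 0, 0, 3, 0, 0, 8.8, 0.006, 0, 0, 6, 0, 0, 8.8, 0.006, 0, 0, 9, 0, 0, 8.8, 0.006, 0, 0, 11.5, 0, 0, 8.8, 0.006, 0, 0, 13.5, 0, 0, 8.8, 0.006, 0, 0, 14.8, 0, 0, 8.8, 0.006, 0, 0, 15.5, 0, 0, 8.8, 0.006, 0, 0, 15.8, 0, 0, 8.8, 0.006, 0, 0, 15.8, 0, 0, 8.8, 0.006, 0, 0, 15.8, 0, 0, 8.8], force=10)

```text
time: 3.2
position: [0.5817, 0.0743, 0.0425]
tcp_rot: [[0.001, -0.117, 0.993], [0.0, 0.993, 0.117], [-1.0, 0.0, 0.001]]
ft_force: [0.4, -0.8, -0.2]
gripper_width: 0.999
```

Run:
```python
from h import *
s=bot.get_state(); print(s["time"],s["position"],s["joints"],s["ft_force"],s["wrist_torque"])
for n in ("wrist","scene"):
    c=bot.get_calibration(n); im=bot.grab_frame(n); cv2.imwrite(f"pics/{n}2.png",im[:,:,::-1])
```

```text
3.2 [0.58167369 0.07427788 0.04250691] [-24.51499277  41.52642387  17.53435687 105.17429204 -19.7664639
  36.20704085  11.65656408] [ 0.4452992  -0.82853786 -0.15740738] [-0.05661303  0.05521696 -0.0365662 ]
```

View pics/wrist2.png

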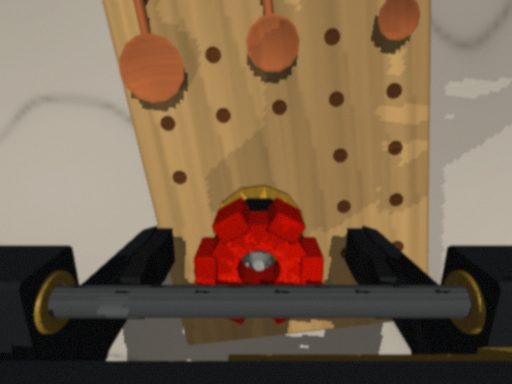

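Request:
move_arm(plan=[0, 0, 0, 0, 0, -0.08, 8.0, 0, 0, 0, 0, 0, -0.08, 6.6, 0, 0, 0, 0, 0, -0.08, 5.8, 0, 0, 0, 0, 0, -0.08, 5.0, 0, 0, 0, 0, 0, -0.08, 5.0, 0, 0, 0, 0, 0, -0.08, 5.0, 0, 0, 0, 0, 0, -0.08, 5.0], force=15)

```text
time: 4.0
position: [0.5804, 0.074, 0.0418]
tcp_rot: [[0.0, -0.117, 0.993], [-0.0, 0.993, 0.117], [-1.0, -0.0, 0.0]]
ft_force: [0.2, -0.5, -0.2]
gripper_width: 0.632
```

```bash
cat > st.py <<'E'
from h import *
s=bot.get_state(); R=s["tcp_rot"]
print("t%.2f"%s["time"],"pos",np.round(np.array(s["position"])*1000,2),"yaw %.2f"%np.degrees(np.arctan2(R[1,2],R[0,2])),"tilt",np.round(np.degrees([R[0,0],R[1,0]]),2),"F",np.round(s["ft_force"],2),"T",np.round(s["wrist_torque"],3),"w %.2f"%(s["gripper_width"]*88.1),"j",np.round(s["joints"],1))
E
python3 st.py
```

```text
t4.00 pos [580.38  74.03  41.78] yaw 6.71 tilt [ 0.01 -0.  ] F [ 0.17 -0.49 -0.19] T [-0.009  0.019 -0.035] w 55.70 j [-24.5  41.5  17.5 105.3 -19.8  36.1  11.7]
```

Request:
move_arm(plan=[0, 0, 0, 0.1, 0, 0, 5.0, 0, 0, 0, 0.2, 0, 0, 5.0, 0, 0, 0, 0.2, 0, 0, 5.0])

```text
time: 4.3
position: [0.5806, 0.074, 0.0414]
tcp_rot: [[0.0, -0.117, 0.993], [0.001, 0.993, 0.117], [-1.0, 0.001, 0.0]]
ft_force: [-5.8, 0.5, 18.1]
gripper_width: 0.636
```

```bash
python3 st.py
```

```text
t4.30 pos [580.65  74.04  41.38] yaw 6.69 tilt [0.02 0.05] F [-5.77  0.5  18.06] T [-0.108  1.143 -0.003] w 56.01 j [-24.4  41.6  17.5 105.3 -19.8  36.1  11.7]
```

Request:
move_arm(plan=[0, 0, 0, -0.1, 0, 0, 5.0, -0.02, 0, 0, -0.1, 0, 0, 5.0, -0.04, 0, 0, -0.1, 0, 0, 5.0, -0.06, 0, 0, -0.1, 0, 0, 5.0, -0.06, 0, 0, -0.1, 0, 0, 5.0])

```text
time: 4.8
position: [0.5807, 0.074, 0.0416]
tcp_rot: [[0.001, -0.176, 0.984], [0.0, 0.984, 0.176], [-1.0, 0.0, 0.001]]
ft_force: [-1.7, -0.2, 8.4]
gripper_width: 0.633
```

```bash
python3 st.py
```

```text
t4.80 pos [580.72  74.    41.57] yaw 10.15 tilt [0.05 0.03] F [-1.73 -0.15  8.39] T [-0.091  0.498 -0.033] w 55.73 j [-23.8  41.4  16.6 105.3 -18.8  36.   14.3]
```

Request:
move_arm(plan=[-0.02, 0, 0, 0, 0, 0, 5.0, -0.04, 0, 0, 0, 0, 0, 5.0, -0.06, 0, 0, 0, 0, 0, 5.0, -0.08, 0, 0, 0, 0, 0, 5.0, -0.08, 0, 0, 0, 0, 0, 5.0])

```text
time: 5.3
position: [0.581, 0.0741, 0.0416]
tcp_rot: [[0.001, -0.254, 0.967], [0.001, 0.967, 0.254], [-1.0, 0.0, 0.001]]
ft_force: [-0.4, -0.3, 7.9]
gripper_width: 0.632
```

```bash
python3 st.py
```

```text
t5.30 pos [580.98  74.08  41.6 ] yaw 14.74 tilt [0.08 0.03] F [-0.41 -0.29  7.87] T [-0.104  0.298 -0.026] w 55.70 j [-23.   41.3  15.4 105.2 -17.5  35.8  17.8]
```

Request:
move_arm(plan=[-0.025, 0, 0, 0, 0, 0, 5.0, -0.05, 0, 0, 0, 0, 0, 5.0, -0.075, 0, 0, 0, 0, 0, 5.0, -0.1, 0, 0, 0, 0, 0, 5.0, -0.1, 0, 0, 0, 0, 0, 5.0])

```text
time: 5.8
position: [0.5812, 0.0741, 0.0416]
tcp_rot: [[0.002, -0.35, 0.937], [0.001, 0.937, 0.35], [-1.0, -0.0, 0.002]]
ft_force: [-0.8, -0.8, 6.4]
gripper_width: 0.633
```

```bash
python3 st.py
```

```text
t5.80 pos [581.2   74.13  41.59] yaw 20.48 tilt [0.1  0.03] F [-0.85 -0.76  6.4 ] T [-0.01   0.164 -0.106] w 55.80 j [-21.9  41.1  14.  105.1 -15.8  35.6  22.1]
```

Request:
move_arm(plan=[-0.02, 0, 0, 0.01, 0, 0, 5.0, -0.04, 0, 0, 0.02, 0, 0, 5.0, -0.06, 0, 0, 0.02, 0, 0, 5.0, -0.08, 0, 0, 0.02, 0, 0, 5.0, -0.08, 0, 0, 0.02, 0, 0, 5.0])

```text
time: 6.3
position: [0.5812, 0.0742, 0.0414]
tcp_rot: [[0.002, -0.423, 0.906], [0.001, 0.906, 0.423], [-1.0, -0.0, 0.002]]
ft_force: [-1.1, 0.5, 6.3]
gripper_width: 0.638
```

```bash
python3 st.py
```

```text
t6.30 pos [581.22  74.15  41.42] yaw 25.05 tilt [0.11 0.03] F [-1.05  0.52  6.31] T [ 0.022  0.109 -0.015] w 56.22 j [-21.1  41.   12.8 105.1 -14.5  35.5  25.6]
```

```bash
python3 - <<'E'
from h import *
im=bot.grab_frame("wrist"); cv2.imwrite("pics/w3.png",cv2.resize(im[170:384,130:390,::-1],None,fx=3,fy=2.8,interpolation=cv2.INTER_CUBIC))
E
python3 st.py
```

```text
t6.35 pos [581.22  74.2   41.41] yaw 25.03 tilt [0.11 0.03] F [0.23 0.3  6.99] T [ 0.004  0.122 -0.037] w 56.21 j [-21.1  41.   12.8 105.1 -14.5  35.5  25.6]
```

View pics/w3.png

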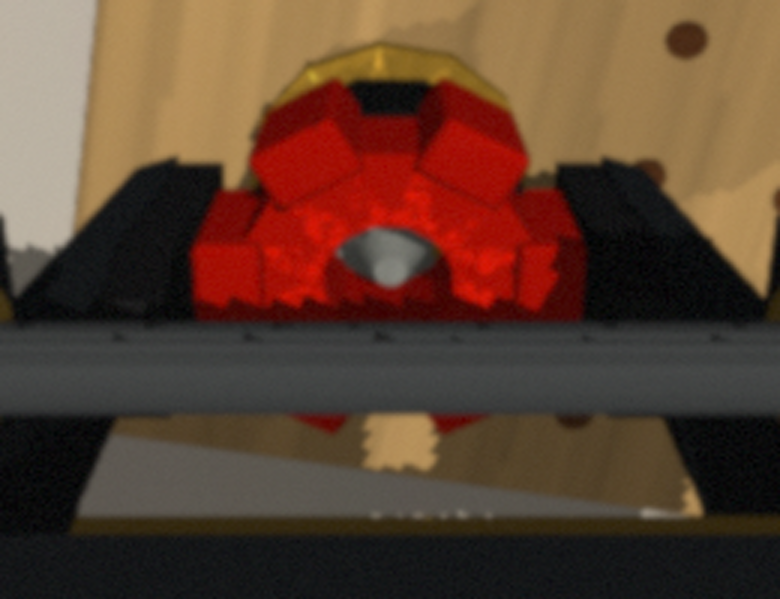

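Request:
move_arm(plan=[-0.02, 0, 0, 0.01, 0, 0, 5.0, -0.04, 0, 0, 0.01, 0, 0, 5.0, -0.06, 0, 0, 0.01, 0, 0, 5.0, -0.06, 0, 0, 0.01, 0, 0, 5.0], force=18)

```text
time: 6.75
position: [0.5806, 0.0744, 0.041]
tcp_rot: [[0.001, -0.478, 0.879], [0.001, 0.879, 0.478], [-1.0, 0.0, 0.001]]
ft_force: [-0.8, 0.7, 6.4]
gripper_width: 0.634
```

```bash
python3 st.py
```

```text
t6.75 pos [580.64  74.38  40.96] yaw 28.52 tilt [0.04 0.03] F [-0.85  0.68  6.37] T [ 0.073  0.213 -0.036] w 55.85 j [-20.5  40.9  11.9 105.1 -13.5  35.4  28.2]
```

Request:
move_arm(plan=[-0.02, 0, 0, 0.01, 0, 0, 5.0, -0.04, 0, 0, 0.01, 0, 0, 5.0, -0.06, 0, 0, 0.01, 0, 0, 5.0, -0.08, 0, 0, 0.01, 0, 0, 5.0, -0.08, 0, 0, 0.01, 0, 0, 5.0])

```text
time: 7.25
position: [0.5803, 0.0742, 0.0404]
tcp_rot: [[0.0, -0.546, 0.838], [0.0, 0.838, 0.546], [-1.0, 0.0, 0.0]]
ft_force: [0.4, -0.4, 0.2]
gripper_width: 0.635
```

```bash
python3 st.py
```

```text
t7.25 pos [580.3   74.18  40.4 ] yaw 33.10 tilt [0.01 0.01] F [ 0.44 -0.39  0.2 ] T [-0.153 -0.163  0.025] w 55.93 j [-19.6  40.8  10.7 105.  -12.2  35.3  31.7]
```

Request:
move_arm(plan=[-0.02, 0, 0, 0, 0, 0, 5.0, -0.04, 0, 0, 0.05, 0, 0, 5.0, -0.05, 0, 0, 0.1, 0, 0, 5.0, -0.05, 0, 0, 0.15, 0, 0, 5.0, -0.05, 0, 0, 0.15, 0, 0, 5.0])

```text
time: 7.75
position: [0.5802, 0.0738, 0.0387]
tcp_rot: [[-0.0, -0.587, 0.81], [-0.0, 0.81, 0.587], [-1.0, -0.0, -0.0]]
ft_force: [0.9, -0.3, -0.8]
gripper_width: 0.634
```

```bash
python3 st.py
```

```text
t7.75 pos [580.2   73.82  38.65] yaw 35.91 tilt [-0.01 -0.01] F [ 0.91 -0.33 -0.76] T [-0.149 -0.138  0.036] w 55.86 j [-19.   40.9  10.  105.  -11.4  35.1  33.8]
```

Free descent: it is in the gap. Continue down.

Request:
move_arm(plan=[0, 0, 0, 0.08, 0, 0, 5.0, 0, 0, 0, 0.16, 0, 0, 5.0, 0, 0, 0, 0.24, 0, 0, 5.0, 0, 0, 0, 0.32, 0, 0, 5.0, 0, 0, 0, 0.4, 0, 0, 5.0, 0, 0, 0, 0.4, 0, 0, 5.0])

```text
time: 8.35
position: [0.5799, 0.0742, 0.0346]
tcp_rot: [[-0.001, -0.587, 0.81], [0.0, 0.81, 0.587], [-1.0, 0.0, -0.001]]
ft_force: [-0.6, -0.8, -0.0]
gripper_width: 0.631
```

```bash
python3 st.py
```

```text
t8.35 pos [579.91  74.17  34.59] yaw 35.93 tilt [-0.04  0.  ] F [-0.58 -0.79 -0.04] T [-0.049  0.003 -0.008] w 55.63 j [-19.   41.3   9.9 105.  -11.5  34.7  33.9]
```

Request:
move_arm(plan=[0, 0, 0, 0.08, 0, 0, 5.0, 0, 0, 0, 0.16, 0, 0, 5.0, 0, 0, 0, 0.24, 0, 0, 5.0, 0, 0, 0, 0.3, 0, 0, 5.0, 0, 0, 0, 0.3, 0, 0, 5.0, 0, 0, 0, 0.3, 0, 0, 5.0])

```text
time: 8.95
position: [0.5802, 0.0741, 0.0319]
tcp_rot: [[-0.0, -0.587, 0.81], [0.0, 0.81, 0.587], [-1.0, 0.0, -0.0]]
ft_force: [-0.7, 0.7, 2.0]
gripper_width: 0.631
```

```bash
python3 st.py;  python3 - <<'E'
from h import *
for n in("wrist","scene"):
    im=bot.grab_frame(n); cv2.imwrite(f"pics/{n}4.png",im[:,:,::-1])
im=cv2.imread("pics/scene4.png"); cv2.imwrite("pics/scene4z.png",cv2.resize(im[130:250,210:370],None,fx=5,fy=5,interpolation=cv2.INTER_CUBIC))
E
```

```text
t8.95 pos [580.16  74.12  31.91] yaw 35.93 tilt [-0.01  0.  ] F [-0.74  0.73  1.99] T [-0.014  0.342 -0.042] w 55.56 j [-18.9  41.6   9.8 105.  -11.5  34.4  33.9]
```

View pics/wrist4.png

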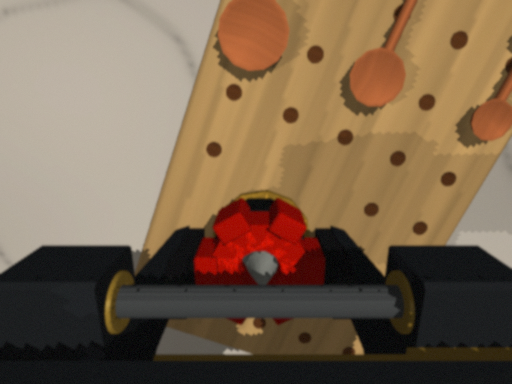

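View pics/scene4z.png

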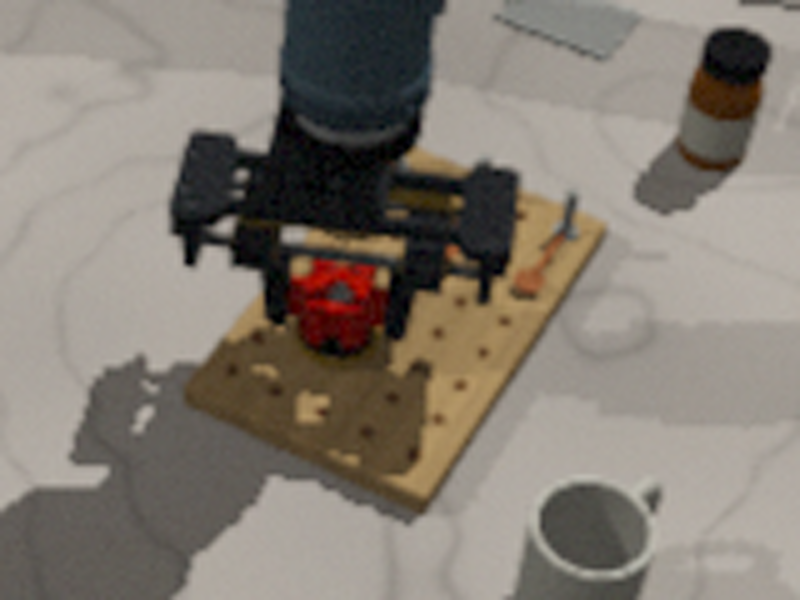

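Request:
move_arm(plan=[0, 0, 0, 0.08, 0, 0, 5.0, 0, 0, 0, 0.16, 0, 0, 5.0, 0.03, 0, 0, 0.16, 0, 0, 5.0, 0.06, 0, 0, 0.16, 0, 0, 5.0, 0.09, 0, 0, 0.16, 0, 0, 5.0, 0.12, 0, 0, 0.16, 0, 0, 5.0, 0.12, 0, 0, 0.16, 0, 0, 5.0])

```text
time: 9.75
position: [0.5809, 0.0737, 0.0304]
tcp_rot: [[0.001, -0.484, 0.875], [-0.0, 0.875, 0.484], [-1.0, -0.001, 0.001]]
ft_force: [1.3, -1.5, 3.7]
gripper_width: 0.635
```

```bash
python3 st.py
```

```text
t9.75 pos [580.89  73.73  30.44] yaw 28.96 tilt [ 0.07 -0.03] F [ 1.32 -1.48  3.73] T [-0.305 -0.107 -0.037] w 55.94 j [-20.2  41.9  11.5 105.1 -13.7  34.3  28.8]
```

Request:
move_arm(plan=[0.03, 0, 0, 0, 0, 0, 5.0, 0.06, 0, 0, 0, 0, 0, 5.0, 0.09, 0, 0, 0, 0, 0, 5.0, 0.12, 0, 0, 0, 0, 0, 5.0, 0.15, 0, 0, 0, 0, 0, 5.0, 0.15, 0, 0, 0, 0, 0, 5.0])

```text
time: 10.35
position: [0.5801, 0.0741, 0.0302]
tcp_rot: [[-0.0, -0.348, 0.937], [-0.0, 0.937, 0.348], [-1.0, 0.0, -0.0]]
ft_force: [0.9, -0.8, 4.2]
gripper_width: 0.635
```

```bash
python3 st.py
```

```text
t10.35 pos [580.14  74.12  30.19] yaw 20.38 tilt [-0.01 -0.  ] F [ 0.92 -0.85  4.16] T [-0.284  0.059 -0.004] w 55.93 j [-21.8  42.1  13.7 105.2 -16.2  34.6  22.4]
```

Request:
move_arm(plan=[0.03, 0, 0, 0, 0, 0, 5.0, 0.06, 0, 0, 0, 0, 0, 5.0, 0.09, 0, 0, 0, 0, 0, 5.0, 0.12, 0, 0, 0, 0, 0, 5.0, 0.15, 0, 0, 0, 0, 0, 5.0, 0.15, 0, 0, 0, 0, 0, 5.0])

```text
time: 10.95
position: [0.5801, 0.0741, 0.0302]
tcp_rot: [[-0.0, -0.204, 0.979], [-0.0, 0.979, 0.204], [-1.0, 0.0, -0.0]]
ft_force: [-0.1, -0.7, 3.8]
gripper_width: 0.63
```

```bash
python3 st.py
```

```text
t10.95 pos [580.13  74.13  30.19] yaw 11.79 tilt [-0.01 -0.  ] F [-0.05 -0.67  3.85] T [-0.195  0.184 -0.033] w 55.52 j [-23.3  42.4  15.8 105.3 -18.8  34.8  15.9]
```

Request:
move_arm(plan=[0.03, 0, 0, 0, 0, 0, 5.0, 0.06, 0, 0, 0, 0, 0, 5.0, 0.09, 0, 0, 0, 0, 0, 5.0, 0.12, 0, 0, 0, 0, 0, 5.0, 0.15, 0, 0, 0, 0, 0, 5.0, 0.15, 0, 0, 0, 0, 0, 5.0])

```text
time: 11.55
position: [0.5803, 0.074, 0.0302]
tcp_rot: [[0.0, -0.056, 0.998], [-0.0, 0.998, 0.056], [-1.0, -0.0, 0.0]]
ft_force: [-0.5, -1.0, 4.5]
gripper_width: 0.636
```

```bash
python3 st.py
```

```text
t11.55 pos [580.25  74.01  30.19] yaw 3.19 tilt [ 0.   -0.01] F [-0.52 -1.04  4.5 ] T [-0.182  0.206 -0.043] w 55.99 j [-24.9  42.8  18.  105.4 -21.4  35.2   9.5]
```

Request:
move_arm(plan=[0.03, 0, 0, 0, 0, 0, 5.0, 0.06, 0, 0, 0, 0, 0, 5.0, 0.09, 0, 0, 0, 0, 0, 5.0, 0.12, 0, 0, 0, 0, 0, 5.0, 0.15, 0, 0, 0, 0, 0, 5.0, 0.15, 0, 0, 0, 0, 0, 5.0])

```text
time: 12.15
position: [0.5803, 0.074, 0.0302]
tcp_rot: [[0.0, 0.094, 0.996], [-0.0, 0.996, -0.094], [-1.0, -0.0, 0.0]]
ft_force: [-0.3, -0.5, 4.5]
gripper_width: 0.629
```

```bash
python3 st.py
```

```text
t12.15 pos [580.27  74.03  30.21] yaw -5.40 tilt [ 0.   -0.01] F [-0.35 -0.54  4.54] T [-0.179  0.243 -0.024] w 55.42 j [-26.4  43.2  20.2 105.5 -23.9  35.5   3. ]
```

Request:
move_arm(plan=[0.03, 0, 0, 0, 0, 0, 5.0, 0.06, 0, 0, 0, 0, 0, 5.0, 0.09, 0, 0, 0, 0, 0, 5.0, 0.12, 0, 0, 0, 0, 0, 5.0, 0.12, 0, 0, 0, 0, 0, 5.0])

```text
time: 12.65
position: [0.5802, 0.0741, 0.0302]
tcp_rot: [[-0.0, 0.213, 0.977], [-0.0, 0.977, -0.213], [-1.0, -0.0, 0.0]]
ft_force: [-0.4, -0.3, 4.1]
gripper_width: 0.633
```

```bash
python3 st.py
```

```text
t12.65 pos [580.24  74.08  30.2 ] yaw -12.28 tilt [-0.   -0.01] F [-0.38 -0.35  4.07] T [-0.143  0.237 -0.024] w 55.79 j [-27.6  43.5  21.9 105.6 -25.9  35.9  -2.2]
```

Request:
move_arm(plan=[0.03, 0, 0, 0, 0, 0, 5.0, 0.06, 0, 0, 0, 0, 0, 5.0, 0.09, 0, 0, 0, 0, 0, 5.0, 0.12, 0, 0, 0, 0, 0, 5.0, 0.12, 0, 0, 0, 0, 0, 5.0])

```text
time: 13.15
position: [0.5802, 0.074, 0.0302]
tcp_rot: [[-0.0, 0.328, 0.945], [-0.0, 0.945, -0.328], [-1.0, -0.0, 0.0]]
ft_force: [-0.0, 0.7, 3.4]
gripper_width: 0.636
```

```bash
python3 st.py
```

```text
t13.15 pos [580.23  74.05  30.19] yaw -19.16 tilt [-0.   -0.01] F [-0.05  0.67  3.41] T [-0.166  0.216 -0.033] w 56.01 j [-28.8  43.9  23.6 105.6 -27.9  36.3  -7.4]
```

Request:
move_arm(plan=[0.03, 0, 0, 0, 0, 0, 5.0, 0.06, 0, 0, 0, 0, 0, 5.0, 0.09, 0, 0, 0, 0, 0, 5.0, 0.09, 0, 0, 0, 0, 0, 5.0])

```text
time: 13.55
position: [0.5802, 0.074, 0.0302]
tcp_rot: [[-0.0, 0.412, 0.911], [-0.0, 0.911, -0.412], [-1.0, -0.0, 0.0]]
ft_force: [-0.1, -0.2, 4.4]
gripper_width: 0.637
```

```bash
python3 st.py
```

```text
t13.55 pos [580.23  74.02  30.2 ] yaw -24.32 tilt [-0.   -0.01] F [-0.11 -0.2   4.38] T [-0.183  0.276 -0.029] w 56.09 j [-29.7  44.2  24.9 105.7 -29.4  36.6 -11.3]
```

Request:
move_arm(plan=[0.02, 0, 0, 0, 0, 0, 5.0, 0.04, 0, 0, 0, 0, 0, 5.0, 0.04, 0, 0, 0, 0, 0, 5.0])

```text
time: 13.85
position: [0.5803, 0.0741, 0.0302]
tcp_rot: [[0.0, 0.447, 0.894], [-0.0, 0.894, -0.447], [-1.0, -0.0, 0.0]]
ft_force: [-0.8, -1.0, 4.0]
gripper_width: 0.63
```

```bash
python3 st.py
```

```text
t13.85 pos [580.26  74.06  30.22] yaw -26.58 tilt [ 0. -0.] F [-0.8  -1.02  4.02] T [-0.124  0.29  -0.   ] w 55.53 j [-30.1  44.3  25.4 105.7 -30.   36.8 -13.1]
```

Request:
move_arm(plan=[0.02, 0, 0, 0, 0, 0, 5.0, 0.04, 0, 0, 0, 0, 0, 5.0, 0.04, 0, 0, 0, 0, 0, 5.0])

```text
time: 14.15
position: [0.5802, 0.074, 0.0302]
tcp_rot: [[-0.0, 0.483, 0.876], [-0.0, 0.876, -0.483], [-1.0, -0.0, 0.0]]
ft_force: [-0.0, -1.0, 4.3]
gripper_width: 0.635
```

```bash
python3 st.py
```

```text
t14.15 pos [580.25  74.    30.21] yaw -28.87 tilt [-0.   -0.01] F [-0.01 -0.99  4.34] T [-0.149  0.333 -0.093] w 55.91 j [-30.5  44.4  26.  105.7 -30.7  36.9 -14.8]
```

Request:
move_arm(plan=[0.02, 0, 0, 0, 0, 0, 5.0, 0.035, 0, 0, 0, 0, 0, 5.0, 0.035, 0, 0, 0, 0, 0, 5.0])

```text
time: 14.45
position: [0.5803, 0.074, 0.0302]
tcp_rot: [[0.0, 0.513, 0.858], [-0.0, 0.858, -0.513], [-1.0, -0.0, 0.0]]
ft_force: [-0.8, -1.5, 4.1]
gripper_width: 0.635
```

```bash
python3 st.py
```

```text
t14.45 pos [580.26  74.03  30.21] yaw -30.86 tilt [ 0.   -0.01] F [-0.82 -1.48  4.1 ] T [-0.121  0.301  0.03 ] w 55.95 j [-30.9  44.6  26.5 105.8 -31.3  37.1 -16.4]
```

Request:
move_arm(plan=[0, 0, 0, -0.05, 0, 0, 5.0, 0, 0, 0, -0.1, 0, 0, 5.0, 0, 0, 0, -0.1, 0, 0, 5.0])

```text
time: 14.75
position: [0.5802, 0.074, 0.0309]
tcp_rot: [[0.0, 0.512, 0.859], [-0.0, 0.859, -0.512], [-1.0, -0.0, 0.0]]
ft_force: [1.6, -1.0, -1.0]
gripper_width: 0.631
```

```bash
python3 st.py
```

```text
t14.75 pos [580.22  74.    30.91] yaw -30.82 tilt [ 0.   -0.02] F [ 1.59 -1.03 -1.  ] T [-0.108 -0.001 -0.056] w 55.60 j [-30.9  44.5  26.5 105.8 -31.2  37.1 -16.4]
```

Request:
move_arm(plan=[0, 0, 0, 0.07, 0, 0, 5.0, 0.02, 0, 0, 0.08, 0, 0, 5.0, 0.035, 0, 0, 0.08, 0, 0, 5.0, 0.035, 0, 0, 0.08, 0, 0, 5.0])

```text
time: 15.15
position: [0.5802, 0.074, 0.0305]
tcp_rot: [[-0.0, 0.543, 0.84], [-0.0, 0.84, -0.543], [-1.0, -0.0, -0.0]]
ft_force: [-0.4, -0.4, 3.6]
gripper_width: 0.632
```

```bash
python3 st.py
```

```text
t15.15 pos [580.23  74.01  30.51] yaw -32.87 tilt [-0. -0.] F [-0.36 -0.39  3.59] T [-0.107  0.248  0.035] w 55.72 j [-31.2  44.7  27.  105.8 -31.8  37.2 -17.9]
```

Request:
move_arm(plan=[0.02, 0, 0, 0, 0, 0, 5.0, 0.035, 0, 0, 0, 0, 0, 5.0, 0.035, 0, 0, 0, 0, 0, 5.0])

```text
time: 15.45
position: [0.5802, 0.074, 0.0305]
tcp_rot: [[-0.0, 0.572, 0.82], [-0.0, 0.82, -0.572], [-1.0, -0.0, 0.0]]
ft_force: [-0.2, -0.6, 4.4]
gripper_width: 0.633
```

```bash
python3 st.py; python3 st.py
```

```text
t15.45 pos [580.22  74.05  30.45] yaw -34.87 tilt [-0. -0.] F [-0.16 -0.63  4.38] T [-0.116  0.303 -0.005] w 55.76 j [-31.6  44.8  27.5 105.8 -32.4  37.4 -19.4]
t15.45 pos [580.22  74.05  30.45] yaw -34.87 tilt [-0. -0.] F [-0.16 -0.63  4.38] T [-0.116  0.303 -0.005] w 55.76 j [-31.6  44.8  27.5 105.8 -32.4  37.4 -19.4]
```

Request:
move_arm(plan=[0, 0, 0, -0.04, 0, 0, 5.0, 0, 0, 0, -0.06, 0, 0, 5.0, 0, 0, 0, -0.06, 0, 0, 6.2, 0, 0, 0, -0.06, 0, 0, 7.5, 0, 0, 0, -0.06, 0, 0, 8.5, 0, 0, 0, -0.06, 0, 0, 8.5, 0, 0, 0, -0.06, 0, 0, 8.5, 0, 0, 0, -0.06, 0, 0, 8.5])

```text
time: 16.25
position: [0.5803, 0.0741, 0.031]
tcp_rot: [[0.0, 0.571, 0.821], [0.0, 0.821, -0.571], [-1.0, 0.0, -0.0]]
ft_force: [0.6, -0.1, 0.6]
gripper_width: 0.967
```

```bash
python3 st.py
```

```text
t16.25 pos [580.26  74.07  31.03] yaw -34.83 tilt [0. 0.] F [ 0.6  -0.08  0.64] T [-0.048  0.116  0.012] w 85.19 j [-31.6  44.7  27.5 105.8 -32.3  37.4 -19.4]
```

Released. Rise straight up to about z = 0.23 m and check.

Request:
move_arm(plan=[0, 0, 0, -0.5, 0, 0, 8.5, 0, 0, 0, -2, 0, 0, 8.5, 0, 0, 0, -4.5, 0, 0, 8.5, 0, 0, 0, -7.5, 0, 0, 8.5, 0, 0, 0, -10.5, 0, 0, 8.5, 0, 0, 0, -13.5, 0, 0, 8.5, 0, 0, 0, -15.5, 0, 0, 8.5, 0, 0, 0, -16.8, 0, 0, 8.5, 0, 0, 0, -17, 0, 0, 8.5, 0, 0, 0, -17, 0, 0, 8.5, 0, 0, 0, -17, 0, 0, 8.5])

```text
time: 17.35
position: [0.5795, 0.0741, 0.2]
tcp_rot: [[-0.002, 0.571, 0.821], [-0.0, 0.821, -0.571], [-1.0, -0.001, -0.001]]
ft_force: [0.1, -0.1, -0.2]
gripper_width: 0.967
```

```bash
python3 st.py;  python3 - <<'E'
from h import *
for n in("wrist","scene"):
    c=bot.get_calibration(n);im=bot.grab_frame(n); cv2.imwrite(f"pics/{n}5.png",im[:,:,::-1])
    if n=="wrist":
        for zt in (.0696,.0615,.059): print(zt,fit(im,c,.5803,.0743,np.radians(-34.9),zt))
im=cv2.imread("pics/scene5.png"); cv2.imwrite("pics/scene5z.png",cv2.resize(im[130:250,210:370],None,fx=5,fy=5,interpolation=cv2.INTER_CUBIC))
E
```

```text
t17.35 pos [579.52  74.06 200.04] yaw -34.83 tilt [-0.1  -0.02] F [ 0.13 -0.05 -0.22] T [-0.039  0.062 -0.006] w 85.15 j [-38.7  31.1  37.3 102.  -22.5  54.6 -26.9]
0.0696 (np.float64(0.58093705775434), np.float64(0.076331994632407), np.float64(-34.8278971560532), np.float64(0.02655774523487227))
0.0615 (np.float64(0.5798717840370956), np.float64(0.07481122546933412), np.float64(-34.5178659545916), np.float64(0.018610529153450597))
0.059 (np.float64(0.5794381285582942), np.float64(0.07415491809279379), np.float64(-34.656732858834765), np.float64(0.016889567664279764))
```

View pics/wrist5.png

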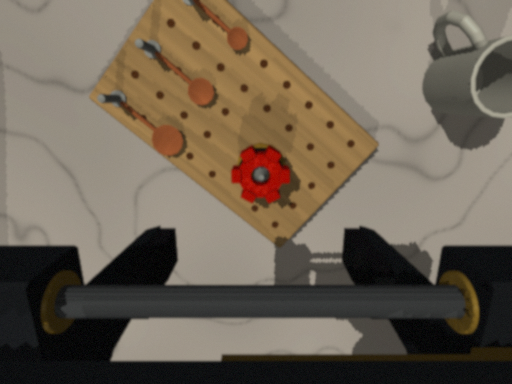

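View pics/scene5z.png

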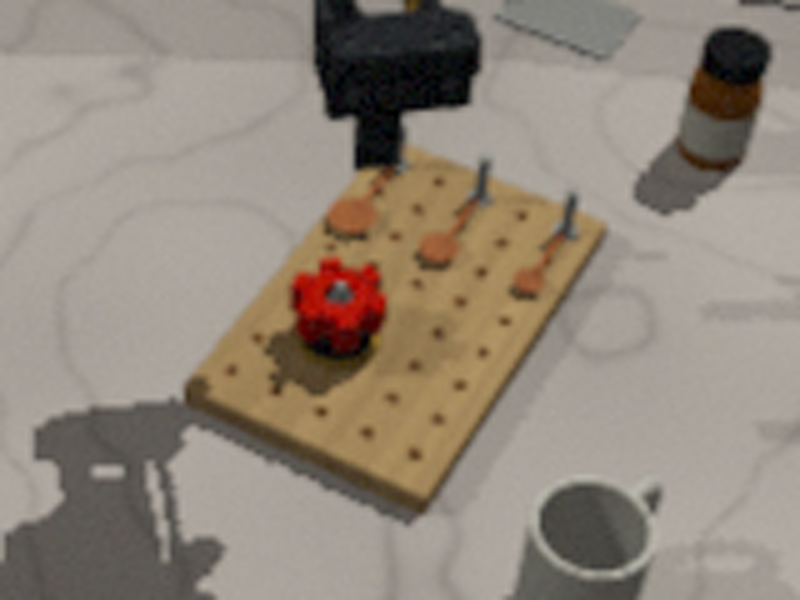

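Run:
```python
from h import *
c=bot.get_calibration("scene")
def hub(f):
    im=cv2.imread(f).astype(float); r=np.clip((im[:,:,2]-im[:,:,1]-40)/80,0,1)
    r[:170]=0;r[215:]=0;r[:,:262]=0;r[:,295:]=0
    m=(r>.5)*(im[:,:,1]<60); v,u=np.nonzero(m); return np.array([u.mean(),v.mean()]),len(u)
a,b=hub("pics/scene0.png"),hub("pics/scene5.png"); print(a,b,b[0]-a[0])
for d in(0,8.1,10.6): print(d,proj(c,[.5803,.0743,.06-d/1000])-proj(c,[.5803,.0743,.06]))
```

```text
(array([277.5398773 , 186.12269939]), 163) (array([277.24074074, 188.78395062]), 162) [-0.29913656  2.66125123]
0 [0. 0.]
8.1 [-0.14503159  1.92540315]
10.6 [-0.18946045  2.51522958]
```

The image shift of 2.66 px matches a full 10.6 mm lowering, not just the 8 mm drop. Handing in.

Run:
```python
from bench import bot
print(bot.finish_job())
```

```text
the job is handed in; nothing more can be done
None
```

The knob is threaded and home with the washer pressed down. I let go and handed the job in at about 17.5 s of the 51 s allowed.

- **Backward turn:** I gripped two opposite lobes and turned about 26° anticlockwise under 6–8 N until the load vanished at the gap. Before that, a first press test briefly read 18 N, under the 40 N limit. I went 3° further to be clear of the edge. The knob then went down freely about 8 mm onto the washer.
- **Forward turn:** I turned about 71° clockwise with about 4 N of downward pressure. The measured torque stayed at noise level, below 0.1 N m.

**Last checks**
- **Thread holds:** At 67° forward, a small lift with the knob still gripped changed the force by about 5 N in 0.7 mm. That is far stiffer than the washer spring, so the thread is holding the knob.
- **Height:** After release, the knob's shift in the scene camera was 2.66 px. The expected shift was 2.5 px for fully home and 1.9 px for only clicked down.
- **Position:** The knob did not spin back after release (yaw about -34.6°). The board, its pegs and spoons, the creamer and the spice jar look undisturbed in the last pictures. I did not re-check the ramekin, timer, salt jar and spatula, but the arm did not go near them.
- **Not confirmed:** I stopped before the hard stop and never felt it, so "home" rests on the angle turned, the height and the lift test.

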